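Index the die carousel to the brass die and lock it

ROBOT

A 6-joint arm with a two-finger parallel gripper is mounted at the origin on a cart in front of the work surface, level with it; the furniture and walls round the work are solid. World frame = base frame: x ahead of the robot, y to its left, z up, the work surface at z = 0. Lengths are in m, angles in rad, forces in N, time in s.
With the tool pointing down it reaches from about 0.275 to 0.725 m from the base axis. Payload 15.9 kg.
Tool frame: the origin (TCP) lies at the very end of the fingers, on their centre line; the grasp point (between the pads) lies 19 mm behind it (arm.tcp_to_grasp is the distance from the TCP to the grasp point, in m); z points along the fingers, y is the direction in which the jaws open and shut (so a half turn about z gives the same grasp; the last joint's range is limited). The gripper opens to 85 mm and grips with 20 to 120 N. Pads are 22 mm wide; open, the fingers measure 114 mm over their backs; the gripper's body (76 mm by 85 mm) begins 54 mm behind the grasp point. The pads swing forward as they close: fully open they stand 13 mm farther back than shut.
Start: joints at [-1.109, 0.213, -0.034, 1.323, 0, 1.571], TCP at [0.223, -0.448, 0.231] pointing down, gripper open.
Joint ranges: [-2.98, 2.98], [-0.74, 1.72], [-1.14, 1.35], [-2.1, 2.04], [-1.57, 1.44], [-3.14, 3.14]. Speed limits (rad/s): [1.89, 1.89, 2.39, 2.57, 3.14, 3.14].

INTERFACE

Orientations are given as a unit quaternion [w, x, y, z].
In Python, from bench import arm, cams gives the robot as it stands.
- The arm moves only by the tool move_arm, never from a script. Its argument "motion" is a list of rows, each a list of 5 numbers: the shift along the tool's x, y, z in cm, then the turn about the tool's z in rad, then the closure, from -1 (fully open) to 1 (shut). In form: [[dx, dy, dz, twist, grip], ...]. A call has 1 to 5 rows; each row shifts and turns the commanded pose from where the row before left it, along the tool's axes as they then stand; what a row does not reach is not made up. A row lasts 1/10 s, in which the tool goes at most 50 mm and 8.59 degrees, less where a joint would pass 70% of its speed; a pose out of reach is approached as far as the arm can. A call with a gripper value outside its range is refused whole. The fingers move at their own pace and stop on an object; "squeeze" is the grip in N (left out, the last holds). Time passes only in rows, so rows that do not move let the fingers close. It gives the time, the measured TCP pose, the force and the opening at its end, in the units of the state.
- arm.sense(): the state, without advancing time (a new reading comes with each control period).
- cams.snapshot(name): name is "side" or "top" or "wrist"; returns a dict with "pixels" (400x640x3 uint8, red, green, blue), "range_z" (400x640 float32, m along the optical axis (not along the pixel's ray), 0 where there is no reading), "vertical_fov" (degrees; the focal length in pixels is half the picture's height over the tangent of half this angle, whatever the lens; pixels are square), "cx", "cy" (the principal point, pixels), "camera_from_world" (4x4, takes a point from world to camera coordinates). Camera axes: x right, y down, z forward; pixel columns grow to the right and rows downward; lengths in m; the calibration is good to about 2 mm. A picture is of the moment at which its call begins.
- arm.sign_off(): hands the job in, once; it reports no verdict.
The state is a dict: "t": time; "q": joint angles; "joint_vel": joint speeds; "joint_efforts": joint torques, N m; "ee_pos": TCP position; "eef_rot": TCP orientation; "wrist_force": force on the tool from outside, world axes, zero at the start; "moment": the same for the moment, N m; "gripper_width": finger opening in m.
Only numpy, scipy, OpenCV 4.12 (cv2) and the standard library are available. Lean on these libraries where they do the work, as an engineer would, in place of code of your own. Each camera call takes 0.05 s, during which the arm holds its last target.

TASK

Turn the die carousel by its black rim pegs until the brass die stands at the front, centred on the blue bracket's red-capped plunger, without touching any die. Then lock it there: press the red cap straight down with a firm push of about 15 N (never over 25 N) until the plunger comes up solid against its stop, home in the slot beside the brass die, and let go. Push the carousel gently, under 20 N, and leave everything else on the table where it is.

Things in the scene. Friction and masses are not known exactly. Their poses are not given: they have to be found in the camera images.
- index_base: Fixed base of the carousel: dark steel disc 188 mm across with a blue bracket at its front. Origin on the table top (z = 0) at the carousel's vertical axis; z up; -x points to the front, from the axis to the bracket. Its heading varies by up to 0.4 rad from the robot's.
- bracket_top (a point): Centre of the top face of the blue bracket's arm, 97 mm in front of the axis, z = 80 mm. The arm is 62 mm long, 32 mm wide, 14 mm thick, and overhangs the turntable to 66 mm from the axis; pegs and dies pass under it. Its post, 16 x 32 mm, stands 112 to 128 mm from the axis.
- turntable: Aluminium turntable, 200 mm across, top at z = 29 mm. Turns either way about the base's axis with steady friction of 0.3 N m (about 3 N at a peg) and stops when no longer pushed. Origin on the axis at z = 0, z up, turning with it. Die stations lie 47 mm from the axis every 60 degrees, one in the turntable's own -x direction.
- peg_top (a point): Centre of the top (z = 59 mm) of one of the six black rim pegs, 10 mm thick and 30 mm high, 92 mm from the axis, every 60 degrees, half way between the die stations; this one lies 30 degrees counter-clockwise (from above) of the turntable's own -x direction.
- slot (a point): Mouth of one of the six slots of the steel index ring, z = 37 mm, 76 mm from the axis in the turntable's -x direction. Each die station has such a slot straight outside it, 10.5 mm wide with rounded lips. The ring stands 8 mm above the turntable, 70 to 82 mm from the axis.
- plunger_cap: Red rubber cap of the index plunger, 22 mm across and 10 mm thick, over the end of the blue bracket's arm, 76 mm in front of the axis. Origin at the centre of its top face, 104 mm above the table while the plunger is up. The rubber gives about a millimetre under the push and springs back.
- index_plunger (a joint): Travel of the steel plunger under the cap: 0 = up, growing downward. It moves against about 5 N of friction, stays where left, and stops solid at a depth set anew each time, unseen, between 8 and 12 mm. Its round 9 mm nose enters a slot of the ring and pulls the turntable into line if within about 3 degrees; else it lands on the ring at about 4 mm.
- brass_die: The only brass-coloured press die, 22 mm across and 26 mm high, on one of the stations. Its origin is the centre of its underside, z is up. It stands loose on the turntable.
- white_die: White metal press die, 34 mm across, 16 mm high. Its origin is the centre of its underside, z is up. It stands loose on the turntable.
- small_grey_die: Grey-brown press die, 28 mm across, 20 mm high. Its origin is the centre of its underside, z is up. It stands loose on the turntable.
- large_grey_die: Grey-brown press die, 30 mm across, 18 mm high. Its origin is the centre of its underside, z is up. It stands loose on the turntable.
- flat_white_die: Flat white metal press die, 36 mm across, 10 mm high. Its origin is the centre of its underside, z is up. It stands loose on the turntable.
- loupe: Black eye loupe, 35 mm across, 39 mm high, standing loose on the table to the right. Origin: centre of its underside.
- oil_bottle: Small red bottle with a white nozzle, 25 mm across, 74 mm high, standing loose on the table to the right. Origin: centre of its underside.
- tweezers: Green tweezers, 124 x 12 x 8 mm, lying loose on the table to the right. Origin: centre of the underside.

How it is judged:
On the way, in this order (a step that is already met when the one before it is completed fails the run):
1. the brass die stands at the front, within 4 mm of the plunger's centre line, the turntable at rest and the plunger still up (y of brass_die in the frame of index_base between -0.004 and 0.004 m and x of brass_die in the frame of index_base between -0.06 and -0.035 m and angle between brass_die's own z axis and vertical below 0.15 rad and angular speed of turntable below 0.1 rad/s and value of joint index_plunger below 0.002 m), for 0.2 s.
2. the plunger is in the slot and is pressed against its stop with more than 10 N (y of brass_die in the frame of index_base between -0.004 and 0.004 m and x of brass_die in the frame of index_base between -0.06 and -0.035 m and angle between brass_die's own z axis and vertical below 0.15 rad and value of joint index_plunger above 0.0065 m and contact force between the fingers and plunger_cap above 10 N), for 0.2 s.
At the end, for the whole second after the job is handed in: The brass die stands upright on the turntable at the front, within 3 mm of the plunger's centre line; the plunger is down in the slot by more than 6.5 mm of travel; all is at rest (y of brass_die in the frame of index_base between -0.003 and 0.003 m and x of brass_die in the frame of index_base between -0.06 and -0.035 m and angle between brass_die's own z axis and vertical below 0.15 rad and value of joint index_plunger above 0.0065 m and angular speed of turntable below 0.05 rad/s and linear speed of brass_die below 0.02 m/s); the robot touches nothing.
It fails at once if the turntable is pushed with more than 20 N (contact force between any of the fingers, the arm and turntable above 20 N).
It fails at once if the plunger's cap is pressed with more than 25 N (contact force between any of the fingers, the arm and plunger_cap above 25 N).
It fails at once if the robot touches a die (contact force between any of the fingers, the arm and brass_die above 0.5 N or contact force between any of the fingers, the arm and white_die above 0.5 N or contact force between any of the fingers, the arm and small_grey_die above 0.5 N or contact force between any of the fingers, the arm and large_grey_die above 0.5 N or contact force between any of the fingers, the arm and flat_white_die above 0.5 N).
It fails at once if a die slides out of its place on the turntable or tips (horizontal distance between any of brass_die, white_die, small_grey_die, large_grey_die, flat_white_die and turntable above 0.06 m or horizontal distance between any of brass_die, white_die, small_grey_die, large_grey_die, flat_white_die and turntable below 0.035 m or angle between any of brass_die, white_die, small_grey_die, large_grey_die, flat_white_die's own z axis and vertical above 0.3 rad).
It fails at once if the loupe, the bottle or the tweezers are moved by more than 20 mm (distance of any of loupe, oil_bottle, tweezers from where it was at the start of the episode above 0.02 m).
It also fails if it takes over 64 s, if anything falls off the work surface, if the arm or the gripper's body presses on something with over 40 N, if the wrist force passes 120 N, or if a joint passes its speed limit or range.

## Working session

There is one attempt and no reset: what is moved stays moved. The work goes in short steps, Python scripts to look and compute and a tool call to move; the robot and the scene stay as the last step left them, time stands still between calls to the robot, and variables do not carry over. Pictures are saved under pics/ and viewed, and the job is handed in when it is done.

Besides the shell and the picture viewer there is one more tool, called after "Call:" by a JSON object that holds its "name" and its "arguments", one argument or row to a line. move_arm: Moves the arm, as the interface text tells. Its arguments: {"type":"object","properties":{"motion":{"type":"array"},"squeeze":{"type":"number"}},"required":["motion"]}

```bash
ls; mkdir -p pics; python3 - <<'E'
from bench import arm,cams
import cv2,numpy as np
print(arm.sense())
for n in("top","side","wrist"):
    s=cams.snapshot(n); cv2.imwrite(f"pics/{n}0.png",s["pixels"][:,:,::-1]); print(n,s["vertical_fov"],s["cx"],s["cy"],np.round(s["camera_from_world"],3).tolist())
    np.savez(f"{n}0.npz",**s)
E
```

```text
pics
{'t': 0.0, 'q': array([-1.10895660e+00,  2.13353653e-01, -3.50200891e-02,  1.32350409e+00,
        1.41336475e-05,  1.57083392e+00]), 'joint_vel': array([ 4.82539707e-04, -1.01587894e-03,  1.27764344e-03, -9.60621478e-04,
        2.63062868e-04, -1.65122362e-05]), 'joint_efforts': array([ 4.15433053e-03, -6.86170506e+01,  4.87114298e+01,  1.77022268e-02,
        2.43693603e-04, -9.92169930e-06]), 'ee_pos': array([ 0.22265739, -0.44732478,  0.23083289]), 'eef_rot': array([-5.28012816e-04,  9.73460436e-01,  2.28854729e-01, -1.16894057e-04]), 'wrist_force': array([-0.43614022,  0.58201309,  0.23357837]), 'moment': array([-0.06275395, -0.00146155,  0.0461055 ]), 'gripper_width': 0.08545510544800552}
top 43.29381165959605 315.11963388007615 199.0888926922707 [[-0.021, -1.0, 0.002, -0.025], [-0.989, 0.021, -0.147, 0.539], [0.147, -0.005, -0.989, 0.906], [0.0, 0.0, 0.0, 1.0]]
side 50.698739048232916 323.1050815552197 203.7072010796621 [[0.993, -0.114, -0.003, -0.506], [-0.076, -0.643, -0.762, 0.081], [0.085, 0.758, -0.647, 0.974], [0.0, 0.0, 0.0, 1.0]]
wrist 64.86432722045906 320.24294834060515 201.7967184786909 [[0.445, -0.896, -0.002, -0.499], [-0.862, -0.429, 0.271, -0.035], [-0.244, -0.119, -0.963, 0.379], [0.0, 0.0, 0.0, 1.0]]
```

View pics/top0.png

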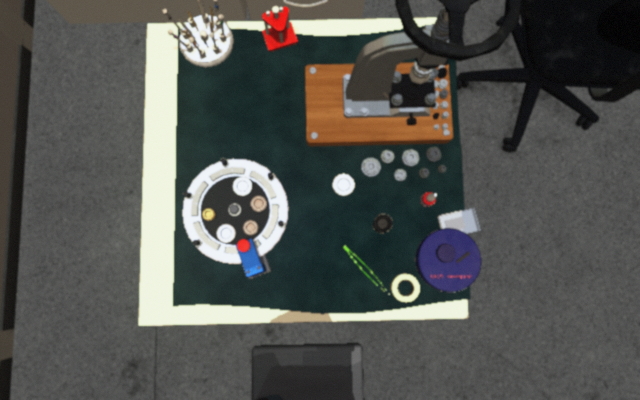

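View pics/side0.png

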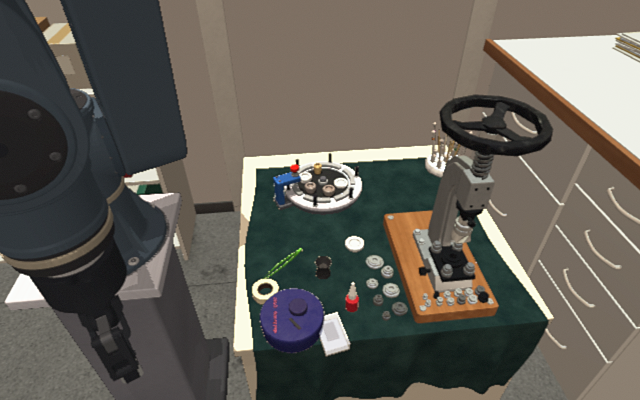

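The top view shows the carousel at about (235,211), with the blue bracket at (255,260), the red cap at (243,245), the brass die at (208,214) and pegs around the rim. Next I'll measure these.

```bash
cat > h.py <<'E'
import numpy as np,cv2
def world(s):
    h,w=s["range_z"].shape; f=h/2/np.tan(np.radians(float(s["vertical_fov"]))/2)
    v,u=np.mgrid[:h,:w]; z=s["range_z"]
    P=np.stack([(u-s["cx"])/f*z,(v-s["cy"])/f*z,z,np.ones_like(z)],-1)
    return (P@np.linalg.inv(s["camera_from_world"]).T)[...,:3]
def ray(s,u,v,z):
    h=s["range_z"].shape[0]; f=h/2/np.tan(np.radians(float(s["vertical_fov"]))/2)
    M=np.linalg.inv(s["camera_from_world"]); d=M[:3,:3]@[(u-s["cx"])/f,(v-s["cy"])/f,1]; o=M[:3,3]
    return o+d*(z-o[2])/d[2]
def proj(s,p):
    h=s["range_z"].shape[0]; f=h/2/np.tan(np.radians(float(s["vertical_fov"]))/2)
    c=(s["camera_from_world"]@np.r_[p,1])[:3]; return c[0]/c[2]*f+s["cx"],c[1]/c[2]*f+s["cy"]
E
python3 - <<'E'
from h import *
s=dict(np.load("top0.npz")); W=world(s); px=s["pixels"].astype(int)
im=px[140:290,160:310].astype(np.uint8)[:,:,::-1]
cv2.imwrite("pics/topz.png",cv2.resize(im,(600,600),interpolation=cv2.INTER_CUBIC))
sub=np.zeros(px.shape[:2],bool); sub[140:290,160:310]=1
z=W[...,2]; hsv=cv2.cvtColor(s["pixels"],cv2.COLOR_RGB2HSV)
# table plane
m=sub&(z<.012)&(z>-.01); print("table z",np.median(z[m]))
# rim: z ~29 bright
m=sub&(hsv[...,1]<40)&(hsv[...,2]>150)
m[:, :]&=(z>.02)&(z<.045)
P=W[m]; print(len(P),np.percentile(P[:,2],[5,25,50,75,95]))
(c,r)=cv2.minEnclosingCircle(P[:,:2].astype(np.float32)); print("circle",c,r)
H=hsv
red=sub&((H[...,0]<6)|(H[...,0]>174))&(H[...,1]>150)&(H[...,2]>80); print("red",W[red].mean(0),np.median(W[red][:,2]),red.sum(), np.argwhere(red).mean(0))
bl=sub&(H[...,0]>100)&(H[...,0]<125)&(H[...,1]>130); 
b=W[bl&(abs(z-.08)<.006)];print("blue",b.mean(0),len(b)); u,sv,vt=np.linalg.svd(b[:,:2]-b[:,:2].mean(0));print(vt[0])
br=sub&(H[...,0]>18)&(H[...,0]<32)&(H[...,1]>120);print("brass",W[br].mean(0),br.sum(),np.median(W[br][:,2]))
dk=sub&(z>.05)&(z<.066)&(H[...,2]<90)
n,l,st,ce=cv2.connectedComponentsWithStats(dk.astype(np.uint8))
for i in range(1,n): print("dark",ce[i],st[i][4],np.median(W[l==i],0))
E
```

```text
table z 0.0015649082893559596
4902 [0.02624224 0.02819438 0.03021823 0.03612773 0.0397362 ]
circle (0.5222114324569702, 0.11599487066268921) 0.10006329417228699
red [0.45207574 0.09046657 0.10243328] 0.10317929625958744 125 [244.632 243.112]
blue [0.42419464 0.0794587  0.0796639 ] 453
[-0.98437309 -0.17609548]
brass [0.5095897  0.15485862 0.05347488] 16 0.053825861139507214
dark [223.5        160.59090909] 22 [0.6121861  0.13301421 0.05768595]
dark [270.38888889 175.44444444] 18 [0.58145038 0.04658054 0.05763953]
dark [185.60869565 194.08695652] 23 [0.54969606 0.20225635 0.05863405]
dark [280.5 223.5] 14 [0.49166474 0.02826016 0.05872659]
dark [195.5        242.63636364] 22 [0.45967104 0.18276455 0.0578944 ]
dark [262.66666667 265.        ] 3 [0.41733351 0.06105594 0.05834348]
dark [264.  269.5] 4 [0.4091292  0.0589369  0.05786592]
dark [254. 275.] 1 [0.39975604 0.077308   0.05529995]
dark [257. 274.] 1 [0.40143761 0.07234522 0.05122008]
```

View pics/topz.png

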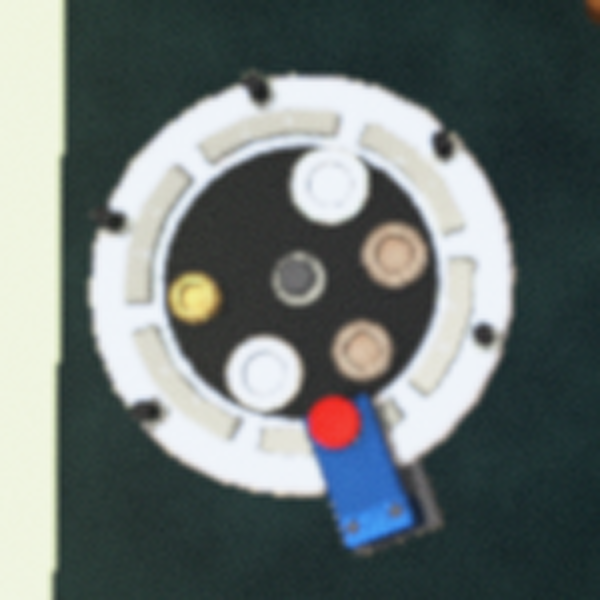

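```bash
python3 - <<'E'
from h import *
from scipy.spatial.transform import Rotation as R
from scipy.optimize import least_squares
s=dict(np.load("wrist0.npz")); M=np.linalg.inv(s["camera_from_world"])
q=[-5.28e-4,.97346,.22885,-1.17e-4]; r=R.from_quat(q,scalar_first=True); t=np.array([.22266,-.44732,.23083])
print("cam in tool",r.inv().apply(M[:3,3]-t), "\n",r.inv().as_matrix()@M[:3,:3])
p=np.array([[.6122,.1330],[.5815,.0466],[.5497,.2023],[.4917,.0283],[.4597,.1828]]);k=np.array([0,-1,1,-2,2])
f=lambda a:(p-np.c_[a[0]+.092*np.cos(a[2]+k*np.pi/3),a[1]+.092*np.sin(a[2]+k*np.pi/3)]).ravel()
o=least_squares(f,[.52,.115,.19]);print(o.x,np.degrees(o.x[2]),np.round(f(o.x)*1e3,1))
E
```

```text
cam in tool [ 0.06875557  0.00046015 -0.14248966] 
 [[-8.38257448e-04 -9.62594332e-01 -2.70945473e-01]
 [ 9.99998924e-01 -4.80784385e-04 -1.38572613e-03]
 [ 1.20362577e-03 -2.70946343e-01  9.62593700e-01]]
[0.52093516 0.11490335 0.20228145] 11.589873477104533 [ 1.1 -0.4 -0.5  0.5 -0.3  0.1 -0.2  0.7 -0.2 -0.9]
```

View pics/wrist0.png

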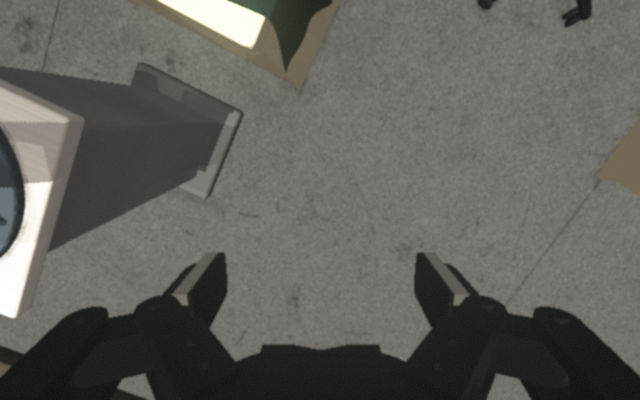

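Call:
{"name": "move_arm", "arguments": {
  "motion": [
    [2,-1.1,-0.5,0,-1],
    [4.2,-2.4,-0.5,0,-1],
    [4.2,-2.4,-0.5,0,-1],
    [4.2,-2.4,-0.5,0,-1],
    [4.2,-2.4,-0.5,0,-1]
  ]
}}

```text
t: 0.65
ee_pos: [0.3439, -0.2663, 0.2564]
eef_rot: [-0.0, 0.974, 0.229, -0.0]
wrist_force: [1.0, -1.2, 0.8]
gripper_width: 0.0853
```

Call:
{"name": "move_arm", "arguments": {
  "motion": [
    [4.2,-2.4,-0.5,0,-1],
    [4.2,-2.4,-0.5,0,-1],
    [4.2,-2.4,-0.5,0,-1],
    [4.2,-2.4,-0.5,0,-1],
    [4.2,-2.4,-0.5,0,-1]
  ]
}}

```text
t: 1.15
ee_pos: [0.4786, -0.0651, 0.2815]
eef_rot: [0.0, 0.973, 0.229, 0.0]
wrist_force: [0.4, -1.4, -0.6]
gripper_width: 0.0853
```

Call:
{"name": "move_arm", "arguments": {
  "motion": [
    [4.2,-2.4,-0.5,-0.1,-1],
    [4,-3,-0.5,-0.1,-1],
    [3,-2.8,-0.5,-0.1,-1],
    [0,0,0,-0.14,-1],
    [0,0,0,-0.14,-1]
  ]
}}

```text
t: 1.65
ee_pos: [0.5292, 0.0616, 0.2959]
eef_rot: [-0.0, 0.865, 0.501, -0.0]
wrist_force: [-0.2, -0.2, -0.5]
gripper_width: 0.0853
```

Call:
{"name": "move_arm", "arguments": {
  "motion": [
    [0,0,0,-0.145,-1],
    [0,0,0,-0.145,-1],
    [0,0,0,-0.145,-1],
    [0,0,0,-0.145,-1],
    [0,0,0,-0.145,-1]
  ]
}}

```text
t: 2.15
ee_pos: [0.529, 0.0601, 0.296]
eef_rot: [-0.0, 0.632, 0.775, -0.0]
wrist_force: [0.4, -0.6, -0.1]
gripper_width: 0.0855
```

Call:
{"name": "move_arm", "arguments": {
  "motion": [
    [0,0,0,-0.145,-1],
    [0,0,0,-0.145,-1],
    [0,0,0,-0.145,-1],
    [0,0,0,-0.145,-1],
    [0,0,0,-0.145,-1]
  ]
}}

```text
t: 2.65
ee_pos: [0.529, 0.0601, 0.296]
eef_rot: [-0.0, 0.316, 0.949, -0.0]
wrist_force: [0.1, -0.1, -0.4]
gripper_width: 0.0855
```

Call:
{"name": "move_arm", "arguments": {
  "motion": [
    [0,0,0,-0.145,0.3],
    [0,0,0,-0.145,0.3],
    [0,0,0,-0.145,0.3],
    [0,0,0,-0.145,0.3],
    [0,0,0,-0.145,0.3]
  ]
}}

```text
t: 3.15
ee_pos: [0.529, 0.0601, 0.296]
eef_rot: [-0.0, -0.041, 0.999, -0.0]
wrist_force: [0.3, 0.1, -0.4]
gripper_width: 0.0297
```

```bash
python3 - <<'E'
from bench import arm,cams
import cv2,numpy as np
print(arm.sense())
for n in("top","wrist"):
    s=cams.snapshot(n); cv2.imwrite(f"pics/{n}1.png",s["pixels"][:,:,::-1])
    np.savez(f"{n}1.npz",**s)
E
```

```text
{'t': 3.15, 'q': array([ 1.13138596e-01,  2.84122352e-01,  2.20819391e-01,  1.50807989e+00,
       -1.47318262e-05,  3.19851036e-02]), 'joint_vel': array([-8.33601528e-04, -1.63831529e-03, -2.77806457e-03,  1.23395749e-03,
       -4.01092462e-04, -1.43985698e+00]), 'joint_efforts': array([-1.82222346e-03, -7.49633145e+01,  4.86151707e+01,  9.49105859e-03,
       -4.39407822e-04,  3.85166332e+00]), 'ee_pos': array([0.52897622, 0.06009962, 0.29602094]), 'eef_rot': array([-2.91957395e-04, -4.05656130e-02,  9.99176834e-01, -2.86075754e-05]), 'wrist_force': array([ 0.3331118 ,  0.08388815, -0.42737501]), 'moment': array([ 0.04028257, -0.05181851,  0.00177901]), 'gripper_width': 0.02968129517496297}
```

View pics/wrist1.png

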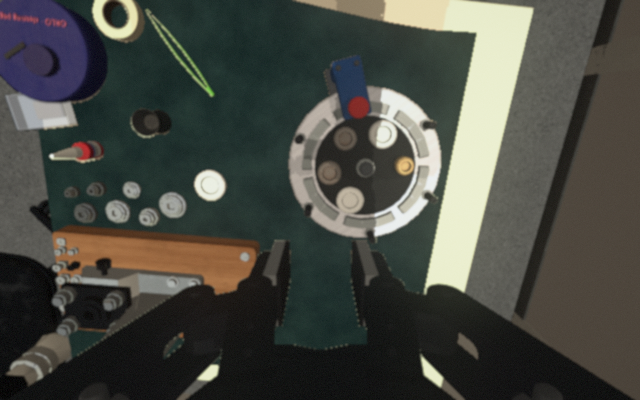

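```bash
cat > m.py <<'E'
from h import *
from scipy.optimize import least_squares
from scipy.spatial.transform import Rotation as R
def meas(s,c0=(.521,.115)):
    W=world(s); z=W[...,2]; H=cv2.cvtColor(s["pixels"],cv2.COLOR_RGB2HSV)
    near=np.hypot(W[...,0]-c0[0],W[...,1]-c0[1])<.14
    red=near&((H[...,0]<6)|(H[...,0]>174))&(H[...,1]>150)&(z>.085)
    v,u=np.argwhere(red&(z>.095)).mean(0); cap=ray(s,u,v,.104)
    bl=near&(H[...,0]>100)&(H[...,0]<125)&(H[...,1]>110)&(abs(z-.08)<.004)
    P=W[bl]; rect=cv2.minAreaRect(P[:,:2].astype(np.float32))
    print("cap",cap.round(4),"capz",np.median(z[red]).round(4),"blue rect",rect, "n",bl.sum())
    dk=near&(z>.05)&(z<.066)&(H[...,2]<90)&(np.hypot(W[...,0]-c0[0],W[...,1]-c0[1])<.105)
    n,l,st,ce=cv2.connectedComponentsWithStats(dk.astype(np.uint8)); pg=[]
    for i in range(1,n):
        if st[i][4]>=8:
            m=(l==i)&(z>.055)
            if m.sum()<4: continue
            v,u=np.argwhere(m).mean(0); p=ray(s,u,v,.059)[:2]
            if abs(np.hypot(*(p-c0))-.092)<.006: pg.append(p)
    pg=np.array(pg); 
    def f(a):
        d=pg-a[:2]; th=np.arctan2(d[:,1],d[:,0]); k=np.round((th-a[2])/(np.pi/3)); ph=a[2]+k*np.pi/3
        return (pg-a[:2]-.092*np.c_[np.cos(ph),np.sin(ph)]).ravel()
    best=min((least_squares(f,[*c0,t],loss="soft_l1",f_scale=.002) for t in np.radians([0,15,30,45])),key=lambda o:o.cost); a=best.x
    print("pegs",len(pg),"axis",a[:2].round(4),"phase",np.degrees(a[2])%60,"res mm",(f(a)*1e3).round(1))
    br=near&(H[...,0]>10)&(H[...,0]<32)&(H[...,1]>110)&(z>.05)&(z<.062)&(np.hypot(W[...,0]-a[0],W[...,1]-a[1])<.065)
    n,l,st,ce=cv2.connectedComponentsWithStats(br.astype(np.uint8))
    for i in range(1,n):
        if st[i][4]>5:
            p=ray(s,*ce[i],.055)[:2]-a[:2]; print("brass?",(p+a[:2]).round(4),np.degrees(np.arctan2(p[1],p[0])),np.hypot(*p).round(4),st[i][4])
    d=cap[:2]-a[:2]; print("cap ang",np.degrees(np.arctan2(d[1],d[0]))%360,np.hypot(*d).round(4))
    d=np.array(rect[0])-a[:2]; print("blue ang",np.degrees(np.arctan2(d[1],d[0]))%360,np.hypot(*d).round(4))
    return a
E
python3 - <<'E'
from m import *
from bench import arm,cams
x=arm.sense();print(x["t"],x["ee_pos"],x["eef_rot"],x["q"])
for n in("top","wrist"):
    s=cams.snapshot(n); cv2.imwrite(f"pics/{n}2.png",s["pixels"][:,:,::-1]); np.savez(f"{n}2.npz",**s); print(n);meas(s)
print("top0");meas(dict(np.load("top0.npz")))
E
```

```text
3.25 [0.52901778 0.06010667 0.29605699] [-2.31597560e-04 -3.89548642e-02  9.99240944e-01 -3.45500125e-05] [ 1.13154713e-01  2.84103453e-01  2.20885018e-01  1.50804493e+00
 -3.45770180e-05  3.52252722e-02]
top
cap [0.8463 0.055  0.104 ] capz 0.7294 blue rect ((0.0, 0.0), (0.0, 0.0), 0.0) n 0Traceback (most recent call last):
  File "<stdin>", line 5, in <module>
  File "m.py", line 24, in meas
    best=min((least_squares(f,[*c0,t],loss="soft_l1",f_scale=.002) for t in np.radians([0,15,30,45])),key=lambda o:o.cost); a=best.x
  File "m.py", line 24, in <genexpr>
    best=min((least_squares(f,[*c0,t],loss="soft_l1",f_scale=.002) for t in np.radians([0,15,30,45])),key=lambda o:o.cost); a=best.x
              ~~~~~~~~~~~~~^^^^^^^^^^^^^^^^^^^^^^^^^^^^^^^^^^^^^^^
    return func(*args, **kwargs)
    vector_fun = VectorFunction(
        fun_wrapped,
    ...<6 lines>...
        workers=workers
    )
    self._update_fun()
    ~~~~~~~~~~~~~~~~^^
    self.f = self.fun_wrapped(xp_copy(self.x))
             ~~~~~~~~~~~~~~~~^^^^^^^^^^^^^^^^^
    return np.atleast_1d(self.fun(x))
                         ~~~~~~~~^^^
    return self.f(x, *self.args, **self.kwargs)
           ~~~~~~^^^^^^^^^^^^^^^^^^^^^^^^^^^^^^
  File "m.py", line 22, in f
    d=pg-a[:2]; th=np.arctan2(d[:,1],d[:,0]); k=np.round((th-a[2])/(np.pi/3)); ph=a[2]+k*np.pi/3
      ~~^~~~~~
ValueError: operands could not be broadcast together with shapes (0,) (2,)
```

The arm blocks the top view, so I'll use the wrist camera and the first top picture.

```bash
python3 - <<'E'
from m import *
from bench import arm,cams
s=cams.snapshot("wrist"); np.savez("wrist2.npz",**s); meas(s)
cv2.imwrite("pics/w2z.png",cv2.resize(s["pixels"][40:250,270:460,::-1],None,fx=3,fy=3,interpolation=cv2.INTER_CUBIC)[:600])
print("top0");meas(dict(np.load("top0.npz")))
x=arm.sense();print(x["t"],x["ee_pos"],x["eef_rot"],x["q"][5])
E
```

```text
cap [0.4515 0.0901 0.104 ] capz 0.1036 blue rect ((0.43070319294929504, 0.08453395962715149), (0.059548549354076385, 0.030977744609117508), 19.413949966430664) n 1071
pegs 5 axis [0.5215 0.1173] phase 11.427849702681714 res mm [ 0.3 -0.4  0.3  0.7  0.1 -0.6 -0.3  0.3 -0.4  0.1]
brass? [0.5115 0.1616] 102.65787678579137 0.0454 136
cap ang 201.28582756553718 0.0751
blue ang 199.861902380158 0.0965
top0
cap [0.4509 0.0898 0.104 ] capz 0.1034 blue rect ((0.43007346987724304, 0.0825774073600769), (0.06097997725009918, 0.03164200112223625), 20.2619686126709) n 456
pegs 5 axis [0.521  0.1151] phase 11.462247562372127 res mm [ 0.3 -0.1 -0.1 -0.1 -0.4  0.1 -0.1  0.4  0.3 -0.3]
brass? [0.5176 0.1635] 93.99855109297322 0.0485 14
brass? [0.5071 0.1589] 107.58615088780795 0.046 38
cap ang 199.82744303371953 0.0745
blue ang 199.65649637057953 0.0966
3.35 [0.52903055 0.0601042  0.29613537] [-1.64670265e-04 -3.53465210e-02  9.99375103e-01 -1.38755620e-05] 0.04242034824832634
```

View pics/w2z.png

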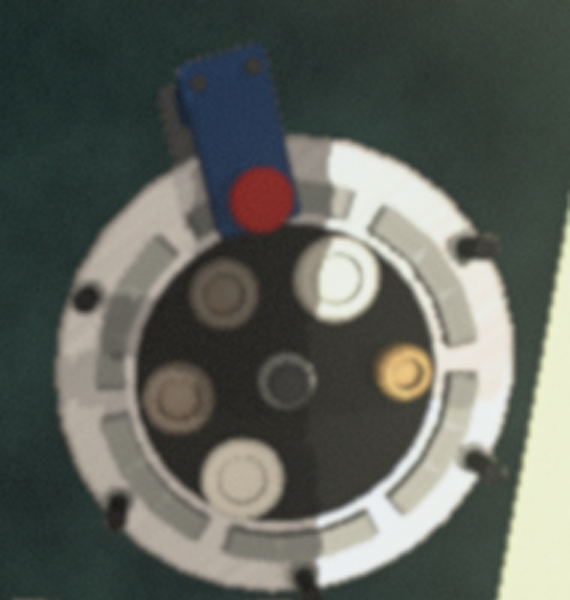

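Call:
{"name": "move_arm", "arguments": {
  "motion": [
    [0,0,0,-0.13,0.43],
    [-1.5,0.9,1,0,0.43],
    [-2.5,1.5,2,0,0.43],
    [-2.5,1.5,2,0,0.43],
    [-2.5,1.5,2,0,0.43]
  ]
}}

```text
t: 3.85
ee_pos: [0.6073, 0.1327, 0.2247]
eef_rot: [-0.0, -0.1, 0.995, 0.0]
wrist_force: [0.2, 0.3, -0.5]
gripper_width: 0.0244
```

Call:
{"name": "move_arm", "arguments": {
  "motion": [
    [-0.5,0.3,2,0,0.43],
    [0,0,2,0,0.43],
    [0,0,2,0,0.43],
    [0,0,1,0,0.43],
    [0,0,0,0,0.43]
  ]
}}

```text
t: 4.35
ee_pos: [0.6098, 0.1355, 0.1546]
eef_rot: [-0.001, -0.101, 0.995, -0.0]
wrist_force: [0.3, -0.6, 0.4]
gripper_width: 0.0244
```

```bash
python3 - <<'E'
from m import *
from bench import arm,cams
s=cams.snapshot("wrist"); np.savez("wrist3.npz",**s)
cv2.imwrite("pics/w3.png",s["pixels"][:,:,::-1])
x=arm.sense();r=R.from_quat(x["eef_rot"],scalar_first=True);v=r.as_matrix()[:,1]
print(x["t"],x["ee_pos"],np.degrees(np.arctan2(v[1],v[0])),x["gripper_width"],x["q"][5])
try: meas(s)
except Exception as e: print(e)
E
```

```text
4.4 [0.61037909 0.13550808 0.15598192] 101.63545155148685 0.024501327958874292 0.015354990824375555
cap [0.7599 0.0691 0.104 ] capz 0.2398 blue rect ((0.0, 0.0), (0.0, 0.0), 0.0) n 0
pegs 5 axis [0.5224 0.1177] phase 11.529235533610976 res mm [ 0.5  0.9  0.8 -0.7 -0.4  0.9  0.1 -1.  -1.  -0.1]
brass? [0.5138 0.1616] 101.09453355435537 0.0448 392
cap ang 348.43272177805466 0.2424
blue ang 192.69251617460554 0.5355
```

View pics/w3.png

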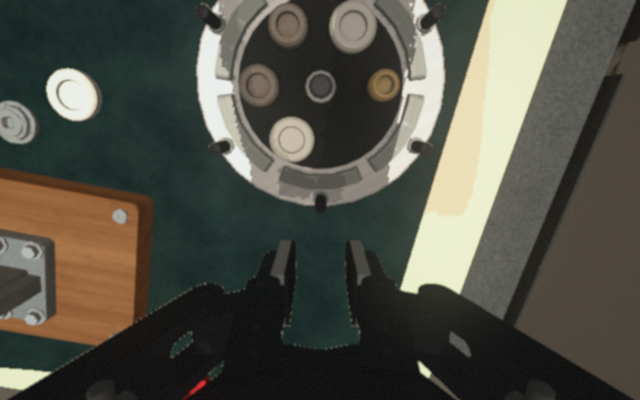

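Call:
{"name": "move_arm", "arguments": {
  "motion": [
    [-0.1,0,2,0,0.43],
    [0,0,3,0,0.43],
    [0,0,2,0,0.43],
    [0,0,1,0,0.43],
    [0,0,0,0,0.43]
  ]
}}

```text
t: 4.9
ee_pos: [0.6113, 0.1355, 0.0761]
eef_rot: [-0.0, -0.102, 0.995, -0.0]
wrist_force: [0.5, -1.0, 0.1]
gripper_width: 0.0241
```

```bash
python3 - <<'E'
from m import *
from bench import arm,cams
s=cams.snapshot("wrist"); np.savez("wrist4.npz",**s)
cv2.imwrite("pics/w4.png",s["pixels"][:,:,::-1])
s=cams.snapshot("side")
cv2.imwrite("pics/s4.png",cv2.resize(s["pixels"][100:250,220:420,::-1],(800,600)))
x=arm.sense();print(x["t"],x["ee_pos"],x["gripper_width"],x["wrist_force"])
E
```

```text
5.0 [0.61222864 0.13566208 0.07765454] 0.02415779915939722 [0.33504618 0.19048226 1.06046013]
```

View pics/w4.png

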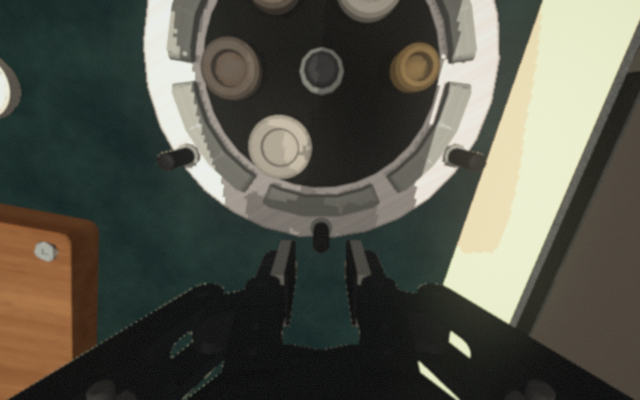

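View pics/s4.png

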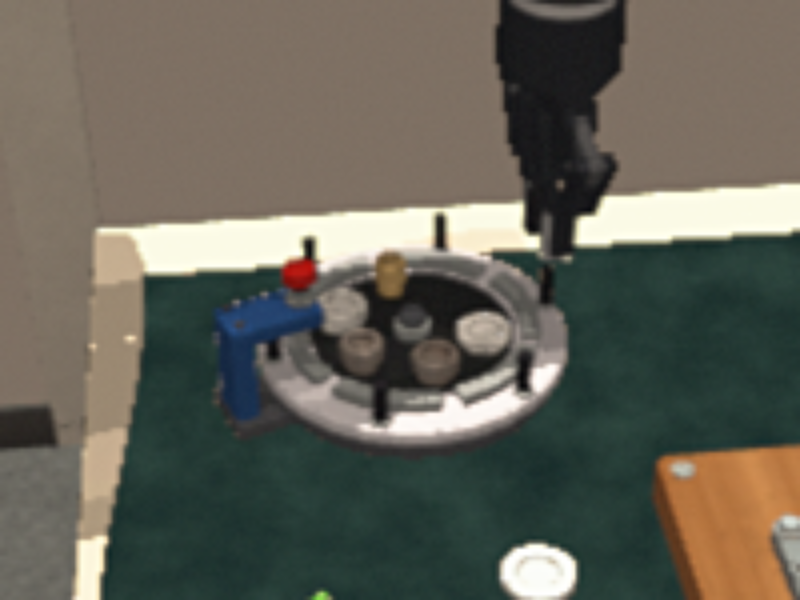

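Call:
{"name": "move_arm", "arguments": {
  "motion": [
    [0,0,1,0,0.43],
    [0,0,1,0,0.43],
    [0,0,1,0,0.43],
    [0,0,0.5,0,0.43],
    [0,0,0,0,0.5]
  ]
}}

```text
t: 5.5
ee_pos: [0.6108, 0.1353, 0.0402]
eef_rot: [-0.001, -0.102, 0.995, -0.0]
wrist_force: [0.2, -0.2, 0.5]
gripper_width: 0.0214
```

Call:
{"name": "move_arm", "arguments": {
  "motion": [
    [0,0,0,0,0.55]
  ]
}}

```text
t: 5.6
ee_pos: [0.6115, 0.1355, 0.0413]
eef_rot: [-0.0, -0.102, 0.995, 0.0]
wrist_force: [-0.1, 0.5, -0.3]
gripper_width: 0.0194
```

```bash
python3 - <<'E'
from m import *
from bench import arm,cams
s=cams.snapshot("wrist")
cv2.imwrite("pics/w5.png",s["pixels"][:,:,::-1])
x=arm.sense();print(x["t"],x["ee_pos"],x["gripper_width"],x["wrist_force"])
E
```

```text
5.65 [0.61166064 0.13554493 0.04155189] 0.019048933465285946 [-0.33645196 -0.28936487 -0.68463032]
```

View pics/w5.png

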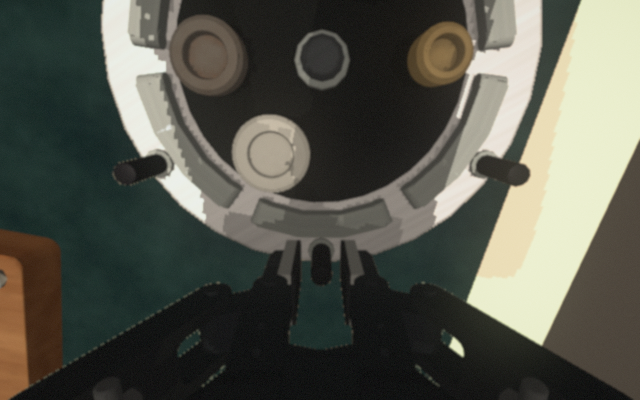

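Call:
{"name": "move_arm", "arguments": {
  "motion": [
    [0,0.14,0,-0.015,0.55],
    [0,0.14,0,-0.015,0.55],
    [0,0.14,0,-0.015,0.55],
    [0,0.14,0,-0.015,0.55],
    [0,0.14,0,-0.015,0.55]
  ]
}}

```text
t: 6.15
ee_pos: [0.61, 0.1421, 0.0414]
eef_rot: [0.0, -0.14, 0.99, -0.0]
wrist_force: [0.9, -3.8, 1.4]
gripper_width: 0.0191
```

Call:
{"name": "move_arm", "arguments": {
  "motion": [
    [0,0.14,0,-0.015,0.55],
    [0,0.18,0,-0.02,0.55],
    [0,0.18,0,-0.02,0.55],
    [0,0.23,0,-0.025,0.55],
    [0.01,0.28,0,-0.03,0.55]
  ]
}}

```text
t: 6.65
ee_pos: [0.6066, 0.152, 0.0414]
eef_rot: [0.0, -0.195, 0.981, -0.0]
wrist_force: [1.2, -4.2, 3.1]
gripper_width: 0.0195
```

```bash
cat > st.py <<'E'
from m import *
from bench import arm,cams
import sys
x=arm.sense();p=x["ee_pos"];m=R.from_quat(x["eef_rot"],scalar_first=True).as_matrix()
d=p[:2]-np.array([.5217,.1165]); print("t",x["t"],"p",p.round(4),"r",np.hypot(*d).round(4),"th",np.degrees(np.arctan2(d[1],d[0])).round(2),"ywyaw",np.degrees(np.arctan2(m[1,1],m[0,1])).round(2),x["wrist_force"].round(2),"q6",x["q"][5])
if len(sys.argv)>1:
    s=cams.snapshot("wrist"); cv2.imwrite(f"pics/{sys.argv[1]}.png",s["pixels"][:,:,::-1]); np.savez("last.npz",**s)
E
python3 st.py w6
```

```text
t 6.65 p [0.6066 0.152  0.0414] r 0.092 th 22.69 ywyaw 112.49 [ 1.17 -4.24  3.11] q6 -0.1468995694176376
```

View pics/w6.png

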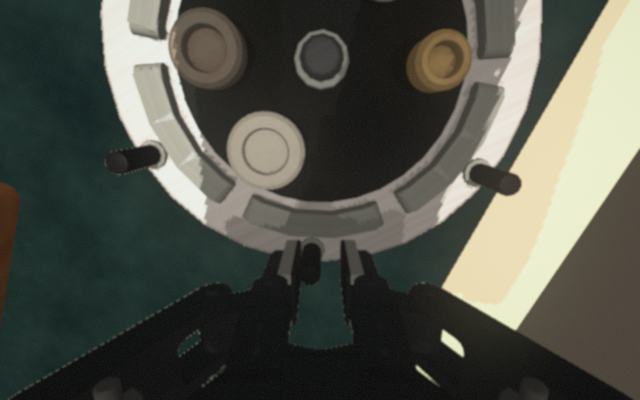

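Call:
{"name": "move_arm", "arguments": {
  "motion": [
    [0.01,0.37,0,-0.04,0.55],
    [0.01,0.37,0,-0.04,0.55],
    [0.01,0.37,0,-0.04,0.55],
    [0.01,0.37,0,-0.04,0.55],
    [0,0.37,0,-0.04,0.55]
  ]
}}

```text
t: 7.2
ee_pos: [0.5979, 0.1684, 0.0414]
eef_rot: [0.0, -0.292, 0.956, -0.0]
wrist_force: [1.5, -3.5, 2.6]
gripper_width: 0.0191
```

Call:
{"name": "move_arm", "arguments": {
  "motion": [
    [0.01,0.37,0,-0.04,0.55],
    [0.01,0.37,0,-0.04,0.55],
    [0.01,0.37,0,-0.04,0.55],
    [0.01,0.37,0,-0.04,0.55],
    [0,0.37,0,-0.04,0.55]
  ]
}}

```text
t: 7.7
ee_pos: [0.5861, 0.1826, 0.0414]
eef_rot: [0.0, -0.386, 0.923, -0.0]
wrist_force: [2.0, -2.8, 2.3]
gripper_width: 0.0195
```

```bash
python3 st.py
```

```text
t 7.7 p [0.5861 0.1826 0.0414] r 0.0923 th 45.76 ywyaw 135.4 [ 2.02 -2.81  2.33] q6 -0.4903757923780232
```

Call:
{"name": "move_arm", "arguments": {
  "motion": [
    [0.01,0.37,0,-0.04,0.55],
    [0.01,0.37,0,-0.04,0.55],
    [0.01,0.37,0,-0.04,0.55],
    [0.01,0.37,0,-0.04,0.55],
    [0.01,0.37,0,-0.04,0.55]
  ]
}}

```text
t: 8.2
ee_pos: [0.5717, 0.1942, 0.0414]
eef_rot: [0.0, -0.476, 0.879, -0.0]
wrist_force: [2.0, -2.6, 1.7]
gripper_width: 0.0192
```

Call:
{"name": "move_arm", "arguments": {
  "motion": [
    [0.01,0.37,0,-0.04,0.55],
    [0.01,0.37,0,-0.04,0.55],
    [0.01,0.37,0,-0.04,0.55],
    [0.01,0.37,0,-0.04,0.55],
    [0,0.37,0,-0.04,0.55]
  ]
}}

```text
t: 8.7
ee_pos: [0.5552, 0.2026, 0.0414]
eef_rot: [0.0, -0.562, 0.827, -0.0]
wrist_force: [1.6, -2.6, 2.4]
gripper_width: 0.0191
```

Call:
{"name": "move_arm", "arguments": {
  "motion": [
    [0.01,0.37,0,-0.04,0.55],
    [0.01,0.37,0,-0.04,0.55],
    [0.01,0.37,0,-0.04,0.55],
    [0.01,0.37,0,-0.04,0.55],
    [0,0.37,0,-0.04,0.55]
  ]
}}

```text
t: 9.2
ee_pos: [0.5375, 0.2077, 0.0413]
eef_rot: [0.0, -0.641, 0.767, -0.0]
wrist_force: [2.8, -4.4, 1.4]
gripper_width: 0.0194
```

```bash
python3 st.py w7
```

```text
t 9.2 p [0.5375 0.2077 0.0413] r 0.0925 th 80.19 ywyaw 169.78 [ 2.79 -4.42  1.41] q6 -1.023630158130357
```

View pics/w7.png

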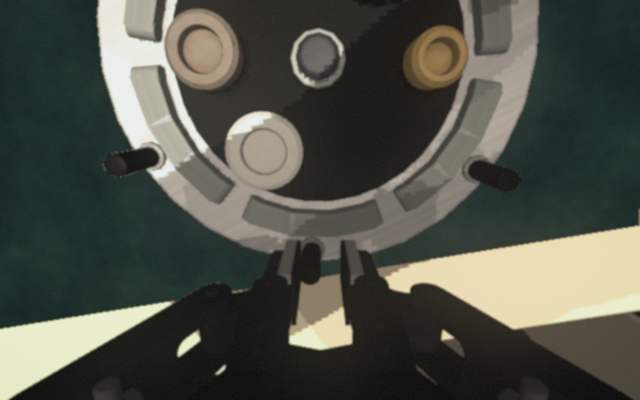

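Call:
{"name": "move_arm", "arguments": {
  "motion": [
    [0.01,0.37,0,-0.04,0.55],
    [0.01,0.37,0,-0.04,0.55],
    [0.01,0.37,0,-0.04,0.55],
    [0.01,0.37,0,-0.04,0.55],
    [0.01,0.37,0,-0.04,0.55]
  ]
}}

```text
t: 9.75
ee_pos: [0.5192, 0.209, 0.0413]
eef_rot: [-0.0, 0.714, -0.7, 0.0]
wrist_force: [4.1, -2.9, -0.2]
gripper_width: 0.0194
```

Call:
{"name": "move_arm", "arguments": {
  "motion": [
    [0.01,0.37,0,-0.04,0.55],
    [0.01,0.37,0,-0.04,0.55],
    [0.01,0.37,0,-0.04,0.55],
    [0.01,0.37,0,-0.04,0.55],
    [0.01,0.37,0,-0.04,0.55]
  ]
}}

```text
t: 10.25
ee_pos: [0.5009, 0.2067, 0.0414]
eef_rot: [-0.0, 0.781, -0.625, 0.0]
wrist_force: [3.4, -2.1, 0.5]
gripper_width: 0.019
```

Call:
{"name": "move_arm", "arguments": {
  "motion": [
    [0,0.28,0,-0.03,0.55],
    [0,0.18,0,-0.02,0.55],
    [0,0.18,0,-0.02,0.55],
    [0,0.09,0,-0.01,0.55],
    [0,0,0,0,0.55]
  ]
}}

```text
t: 10.75
ee_pos: [0.4935, 0.2048, 0.0413]
eef_rot: [-0.0, 0.805, -0.594, -0.0]
wrist_force: [2.6, 0.1, 0.4]
gripper_width: 0.0192
```

```bash
python3 st.py w8; python3 - <<'E'
from m import *
from bench import arm,cams
meas(dict(np.load("last.npz")))
s=cams.snapshot("top"); np.savez("top8.npz",**s); cv2.imwrite("pics/t8.png",cv2.resize(s["pixels"][140:290,160:310,::-1],(600,600),interpolation=cv2.INTER_CUBIC))
E
```

```text
t 10.75 p [0.4935 0.2048 0.0413] r 0.0927 th 107.73 ywyaw -162.84 [2.61 0.13 0.38] q6 -1.4770897730454642
cap [0.4573 0.1006 0.104 ] capz 0.1023 blue rect ((0.4422178268432617, 0.0939074233174324), (0.03664576634764671, 0.02209623157978058), 19.436052322387695) n 3409
pegs 4 axis [0.5229 0.1152] phase 45.790963354210994 res mm [ -1.3   0.6   1.4   2.6   6.6  -0.2 -16.8 -10. ]
brass? [0.479  0.1054] -167.3209953324972 0.045 1468
brass? [0.4796 0.1113] -174.80126591552755 0.0435 6
cap ang 192.54155729704445 0.0672
blue ang 194.80858656853914 0.0835
```

View pics/t8.png

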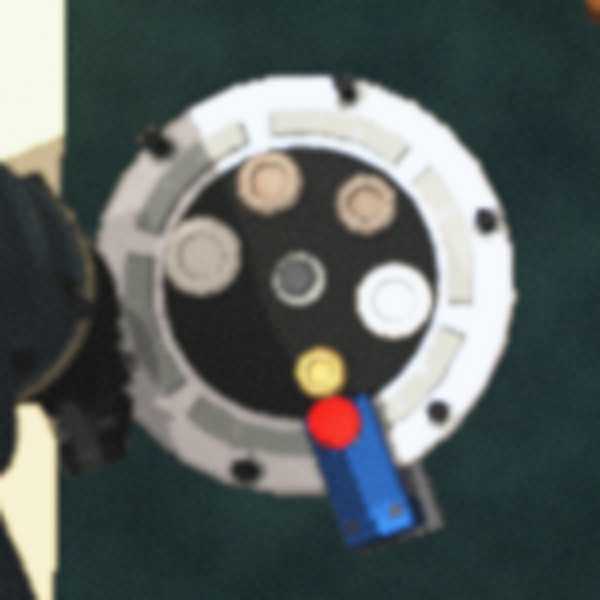

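View pics/w8.png

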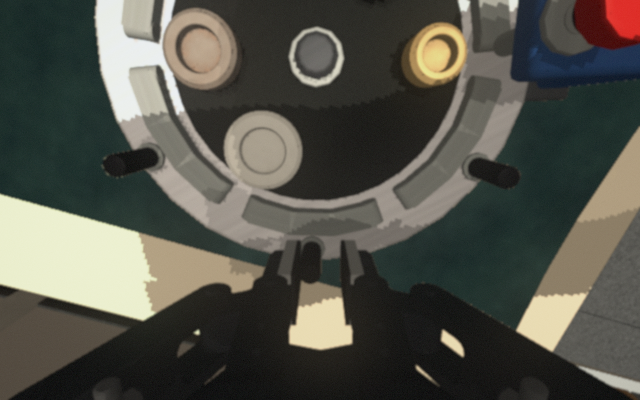

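```bash
python3 - <<'E'
from m import *
meas(dict(np.load("top8.npz")))
E
```

```text
cap [0.4506 0.0896 0.104 ] capz 0.1039 blue rect ((0.4301394522190094, 0.08275078982114792), (0.060710422694683075, 0.032053254544734955), 20.300655364990234) n 451
pegs 6 axis [0.5208 0.1146] phase 45.82668809257435 res mm [  0.2  -0.2   1.    0.3  -1.    0.5 -17.2 -12.9   0.7   0.6   1.2   1. ]
brass? [0.4762 0.1023] -164.66795898953492 0.0463 81
cap ang 199.54618330125734 0.0745
blue ang 199.32214880386942 0.0961
```

Call:
{"name": "move_arm", "arguments": {
  "motion": [
    [0,0.14,0,-0.015,0.55],
    [0,0.18,0,-0.02,0.55],
    [0,0.18,0,-0.02,0.55],
    [0,0.09,0,-0.01,0.55],
    [0,0,0,0,0.55]
  ]
}}

```text
t: 11.35
ee_pos: [0.4877, 0.2028, 0.0413]
eef_rot: [0.0, 0.824, -0.567, -0.0]
wrist_force: [2.3, -0.5, 1.9]
gripper_width: 0.0194
```

```bash
python3 st.py w9; python3 - <<'E'
from m import *
from bench import arm,cams
s=cams.snapshot("top"); np.savez("top9.npz",**s); meas(s)
E
```

```text
t 11.35 p [0.4877 0.2028 0.0413] r 0.0927 th 111.5 ywyaw -159.09 [ 2.28 -0.46  1.88] q6 -1.541706934795471
cap [0.4506 0.0899 0.104 ] capz 0.1038 blue rect ((0.43017202615737915, 0.08281724154949188), (0.06100093573331833, 0.0318828821182251), 20.657407760620117) n 459
pegs 5 axis [0.5214 0.115 ] phase 49.183225933193825 res mm [ 0.2 -0.  -0.   0.1 -0.9  0.5  0.3 -0.3  0.4 -0.2]
brass? [0.4769 0.0998] -161.13471138673282 0.047 82
cap ang 199.5578074735994 0.075
blue ang 199.4359260396403 0.0967
```

Call:
{"name": "move_arm", "arguments": {
  "motion": [
    [0,-0.15,0,0,0.55],
    [0,-0.2,0,0,0.55],
    [0,-0.1,0,0,0.55],
    [0,0,1,0,0.55],
    [0,0,0,0,0.55]
  ]
}}

```text
t: 11.95
ee_pos: [0.4916, 0.2052, 0.03]
eef_rot: [-0.0, 0.824, -0.567, -0.001]
wrist_force: [-0.2, 6.5, -2.8]
gripper_width: 0.0195
```

I got the sign wrong there: tool z points down, so the tool went down 1 cm. The forces stayed small. I'm raising it straight up now.

Call:
{"name": "move_arm", "arguments": {
  "motion": [
    [0,0,-0.5,0,0.55],
    [0,0,-1,0,0.55],
    [0,0,-1,0,0.55],
    [0,0,-1,0,0.55],
    [0,0,-2,0,0.55]
  ]
}}

```text
t: 12.45
ee_pos: [0.4917, 0.2042, 0.0866]
eef_rot: [0.0, 0.823, -0.567, -0.0]
wrist_force: [-0.3, 0.2, 0.2]
gripper_width: 0.0194
```

```bash
python3 st.py w10; python3 - <<'E'
from m import *
from bench import arm,cams
s=cams.snapshot("top"); np.savez("top10.npz",**s); meas(s)
E
```

```text
t 12.45 p [0.4917 0.2042 0.0866] r 0.0926 th 108.87 ywyaw -159.13 [-0.33  0.23  0.17] q6 -1.5414887294980228
cap [0.4506 0.0897 0.104 ] capz 0.1036 blue rect ((0.430529922246933, 0.08244539052248001), (0.06110786646604538, 0.03172583878040314), 18.77061653137207) n 458
pegs 6 axis [0.5217 0.1147] phase 49.27882118679511 res mm [-0.1  0.6 -0.6  0.5 -1.   0.4  2.1 -1.3  0.  -0.2  0.1 -0.3]
brass? [0.477  0.0994] -161.11968565950673 0.0472 80
cap ang 199.3678423470593 0.0754
blue ang 199.48985753993657 0.0967
```

View pics/w10.png

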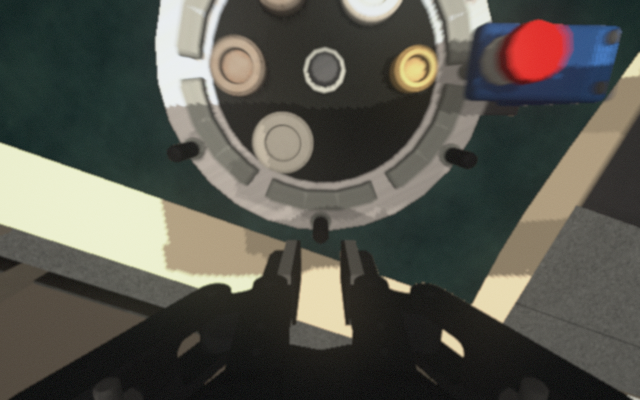

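Call:
{"name": "move_arm", "arguments": {
  "motion": [
    [0,0,-3,0,0.8],
    [0,0,-3,0,1],
    [1,0.8,-1,0,1],
    [2,1.8,0,0,1],
    [2.5,2.2,0,0,1]
  ],
  "squeeze": 20
}}

```text
t: 13.05
ee_pos: [0.4667, 0.1354, 0.1562]
eef_rot: [-0.0, 0.824, -0.567, 0.0]
wrist_force: [1.2, 0.2, 0.0]
gripper_width: 0.0001
```

Call:
{"name": "move_arm", "arguments": {
  "motion": [
    [2,1.8,0,0,1],
    [1.2,1,0,0,1],
    [0.5,0.4,0,0,1],
    [0,0,0,0,1],
    [0,0,0,0,1]
  ]
}}

```text
t: 13.55
ee_pos: [0.4506, 0.0905, 0.1563]
eef_rot: [-0.0, 0.824, -0.567, 0.0]
wrist_force: [-0.1, 0.9, -1.2]
gripper_width: 0.0002
```

```bash
python3 st.py w11;python3 - <<'E'
from bench import cams
import cv2
s=cams.snapshot("side")
cv2.imwrite("pics/s11.png",cv2.resize(s["pixels"][100:250,220:420,::-1],(800,600)))
E
```

```text
t 13.55 p [0.4506 0.0905 0.1563] r 0.0757 th -159.93 ywyaw -159.11 [-0.09  0.86 -1.2 ] q6 -1.7372469402932993
```

View pics/w11.png

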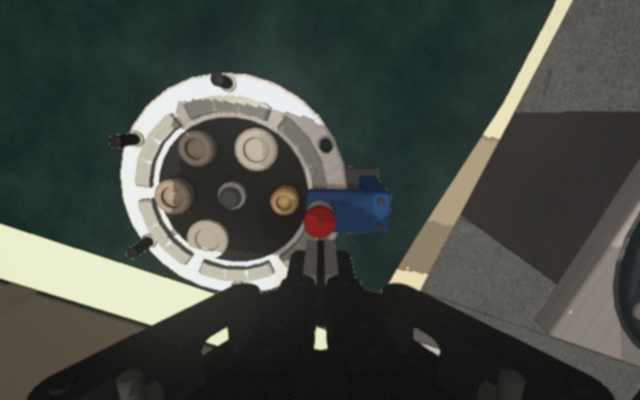

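View pics/s11.png

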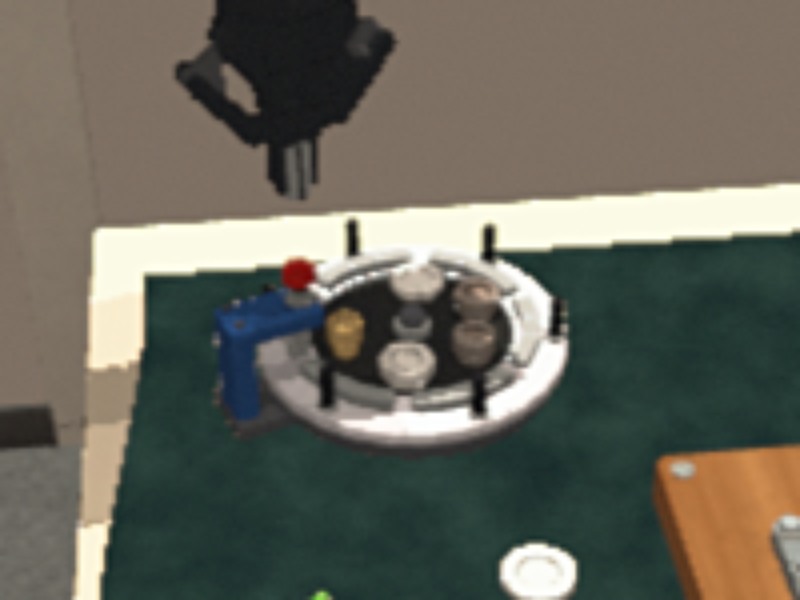

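Call:
{"name": "move_arm", "arguments": {
  "motion": [
    [0,0,1,0,1],
    [0,0,1.5,0,1],
    [0,0,1,0,1],
    [0,0,0.7,0,1],
    [0,0,0.2,0,1]
  ]
}}

```text
t: 14.15
ee_pos: [0.4498, 0.09, 0.1114]
eef_rot: [0.0, 0.824, -0.567, -0.0]
wrist_force: [-0.2, 1.3, 0.2]
gripper_width: -0.0
```

Call:
{"name": "move_arm", "arguments": {
  "motion": [
    [0,0,0.1,0,1],
    [0,0,0.1,0,1],
    [0,0,0.1,0,1],
    [0,0,0.1,0,1],
    [0,0,0,0,1]
  ]
}}

```text
t: 14.65
ee_pos: [0.4503, 0.09, 0.1083]
eef_rot: [-0.0, 0.824, -0.567, 0.0]
wrist_force: [0.1, 0.2, 0.1]
gripper_width: -0.0003
```

Call:
{"name": "move_arm", "arguments": {
  "motion": [
    [0,0,0.1,0,1],
    [0,0,0.1,0,1],
    [0,0,0,0,1]
  ]
}}

```text
t: 14.95
ee_pos: [0.4501, 0.09, 0.1061]
eef_rot: [0.0, 0.824, -0.567, -0.0]
wrist_force: [0.1, 0.6, -0.1]
gripper_width: -0.0002
```

Call:
{"name": "move_arm", "arguments": {
  "motion": [
    [0,0,0.1,0,1],
    [0,0,0.1,0,1],
    [0,0,0.1,0,1],
    [0,0,0.05,0,1]
  ]
}}

```text
t: 15.35
ee_pos: [0.4503, 0.09, 0.1028]
eef_rot: [-0.0, 0.824, -0.567, 0.0]
wrist_force: [-1.0, 0.3, 4.4]
gripper_width: -0.0003
```

Call:
{"name": "move_arm", "arguments": {
  "motion": [
    [0,0,0.05,0,1],
    [0,0,0.05,0,1],
    [0,0,0.05,0,1],
    [0,0,0.05,0,1]
  ]
}}

```text
t: 15.75
ee_pos: [0.4503, 0.09, 0.1008]
eef_rot: [-0.0, 0.824, -0.567, 0.0]
wrist_force: [0.1, 0.1, 4.9]
gripper_width: 0.0
```

Call:
{"name": "move_arm", "arguments": {
  "motion": [
    [0,0,0.05,0,1],
    [0,0,0.05,0,1],
    [0,0,0.05,0,1],
    [0,0,0.05,0,1]
  ]
}}

```text
t: 16.15
ee_pos: [0.4502, 0.09, 0.0988]
eef_rot: [-0.0, 0.824, -0.567, 0.0]
wrist_force: [-0.1, 0.3, 4.3]
gripper_width: -0.0001
```

Call:
{"name": "move_arm", "arguments": {
  "motion": [
    [0,0,0.05,0,1],
    [0,0,0.05,0,1]
  ]
}}

```text
t: 16.35
ee_pos: [0.4502, 0.09, 0.0978]
eef_rot: [-0.0, 0.824, -0.567, 0.0]
wrist_force: [0.6, -0.3, 3.9]
gripper_width: -0.0
```

Call:
{"name": "move_arm", "arguments": {
  "motion": [
    [0,0,0.05,0,1],
    [0,0,0.05,0,1]
  ]
}}

```text
t: 16.55
ee_pos: [0.4502, 0.09, 0.0967]
eef_rot: [0.0, 0.824, -0.567, -0.0]
wrist_force: [0.2, 0.2, 4.4]
gripper_width: -0.0003
```

Call:
{"name": "move_arm", "arguments": {
  "motion": [
    [0,0,0.05,0,1],
    [0,0,0.05,0,1]
  ]
}}

```text
t: 16.75
ee_pos: [0.4502, 0.09, 0.0958]
eef_rot: [-0.0, 0.824, -0.567, 0.0]
wrist_force: [0.3, 0.5, 4.1]
gripper_width: -0.0001
```

Call:
{"name": "move_arm", "arguments": {
  "motion": [
    [0,0,0.03,0,1],
    [0,0,0.02,0,1]
  ]
}}

```text
t: 16.95
ee_pos: [0.4502, 0.09, 0.0953]
eef_rot: [-0.0, 0.824, -0.567, 0.0]
wrist_force: [-0.1, 0.6, 3.4]
gripper_width: -0.0003
```

Travel is about 8 mm, so the nose is in the slot. I'll take small steps to the stop.

Call:
{"name": "move_arm", "arguments": {
  "motion": [
    [0,0,0.03,0,1],
    [0,0,0.02,0,1]
  ]
}}

```text
t: 17.15
ee_pos: [0.4502, 0.09, 0.0948]
eef_rot: [-0.0, 0.824, -0.567, 0.0]
wrist_force: [-0.1, -0.3, 4.8]
gripper_width: -0.0
```

Call:
{"name": "move_arm", "arguments": {
  "motion": [
    [0,0,0.03,0,1],
    [0,0,0.02,0,1]
  ]
}}

```text
t: 17.35
ee_pos: [0.4502, 0.09, 0.0943]
eef_rot: [-0.0, 0.824, -0.567, 0.0]
wrist_force: [-0.3, -0.8, 4.0]
gripper_width: 0.0001
```

Call:
{"name": "move_arm", "arguments": {
  "motion": [
    [0,0,0.03,0,1],
    [0,0,0.02,0,1]
  ]
}}

```text
t: 17.55
ee_pos: [0.4502, 0.09, 0.0938]
eef_rot: [-0.0, 0.824, -0.567, 0.0]
wrist_force: [-0.3, 0.3, 3.7]
gripper_width: 0.0
```

Call:
{"name": "move_arm", "arguments": {
  "motion": [
    [0,0,0.03,0,1],
    [0,0,0.02,0,1]
  ]
}}

```text
t: 17.75
ee_pos: [0.4502, 0.09, 0.0932]
eef_rot: [0.0, 0.824, -0.567, -0.0]
wrist_force: [0.7, 0.2, 4.9]
gripper_width: -0.0001
```

Call:
{"name": "move_arm", "arguments": {
  "motion": [
    [0,0,0.03,0,1],
    [0,0,0.02,0,1]
  ]
}}

```text
t: 17.95
ee_pos: [0.4502, 0.09, 0.0928]
eef_rot: [0.0, 0.824, -0.567, -0.0]
wrist_force: [0.8, -0.2, 4.8]
gripper_width: 0.0002
```

Call:
{"name": "move_arm", "arguments": {
  "motion": [
    [0,0,0.03,0,1]
  ]
}}

```text
t: 18.05
ee_pos: [0.4502, 0.09, 0.0925]
eef_rot: [-0.0, 0.824, -0.567, 0.0]
wrist_force: [-0.3, -0.3, 3.9]
gripper_width: -0.0001
```

Call:
{"name": "move_arm", "arguments": {
  "motion": [
    [0,0,0.03,0,1]
  ]
}}

```text
t: 18.15
ee_pos: [0.4502, 0.09, 0.0922]
eef_rot: [-0.0, 0.824, -0.567, 0.0]
wrist_force: [0.1, 0.4, 5.6]
gripper_width: 0.0001
```

Call:
{"name": "move_arm", "arguments": {
  "motion": [
    [0,0,0.03,0,1]
  ]
}}

```text
t: 18.25
ee_pos: [0.4503, 0.09, 0.0919]
eef_rot: [-0.0, 0.824, -0.567, 0.0]
wrist_force: [-0.8, -0.3, 6.4]
gripper_width: 0.0005
```

Call:
{"name": "move_arm", "arguments": {
  "motion": [
    [0,0,0.03,0,1]
  ]
}}

```text
t: 18.35
ee_pos: [0.4503, 0.09, 0.0917]
eef_rot: [-0.0, 0.824, -0.567, 0.0]
wrist_force: [-1.4, 0.1, 7.5]
gripper_width: 0.0001
```

The plunger is at its stop and the force is rising.

Call:
{"name": "move_arm", "arguments": {
  "motion": [
    [0,0,0.03,0,1]
  ]
}}

```text
t: 18.45
ee_pos: [0.4503, 0.09, 0.0915]
eef_rot: [-0.0, 0.824, -0.567, 0.0]
wrist_force: [-0.6, -0.4, 10.5]
gripper_width: -0.0001
```

Call:
{"name": "move_arm", "arguments": {
  "motion": [
    [0,0,0.03,0,1]
  ]
}}

```text
t: 18.55
ee_pos: [0.4504, 0.09, 0.0913]
eef_rot: [-0.0, 0.824, -0.567, 0.0]
wrist_force: [-1.1, -0.4, 11.2]
gripper_width: 0.0001
```

Call:
{"name": "move_arm", "arguments": {
  "motion": [
    [0,0,0.02,0,1]
  ]
}}

```text
t: 18.65
ee_pos: [0.4504, 0.09, 0.0911]
eef_rot: [-0.0, 0.824, -0.567, 0.0]
wrist_force: [-2.3, -1.0, 12.9]
gripper_width: -0.0
```

Call:
{"name": "move_arm", "arguments": {
  "motion": [
    [0,0,0.03,0,1]
  ]
}}

```text
t: 18.75
ee_pos: [0.4504, 0.09, 0.0909]
eef_rot: [-0.0, 0.824, -0.567, 0.0]
wrist_force: [-2.0, -0.7, 15.4]
gripper_width: -0.0
```

Call:
{"name": "move_arm", "arguments": {
  "motion": [
    [0,0,0.01,0,1],
    [0,0,0,0,1],
    [0,0,0,0,1],
    [0,0,0,0,1]
  ]
}}

```text
t: 19.15
ee_pos: [0.4505, 0.09, 0.0909]
eef_rot: [-0.0, 0.824, -0.567, 0.0]
wrist_force: [-2.2, -1.2, 14.4]
gripper_width: -0.0001
```

Call:
{"name": "move_arm", "arguments": {
  "motion": [
    [0,0,0,0,1],
    [0,0,-0.1,0,1],
    [0,0,-0.3,0,1],
    [0,0,-1,0,1],
    [0,0,-2,0,1]
  ]
}}

```text
t: 19.65
ee_pos: [0.4492, 0.0898, 0.1241]
eef_rot: [0.001, 0.824, -0.567, -0.001]
wrist_force: [0.0, -0.5, -0.6]
gripper_width: -0.0
```

Call:
{"name": "move_arm", "arguments": {
  "motion": [
    [0,0,-3,0,1],
    [-2,0,-3,0,1],
    [-4,0,-2,0,1],
    [-4,0,0,0,1],
    [-2,0,0,0,1]
  ]
}}

```text
t: 20.15
ee_pos: [0.4067, 0.2043, 0.2056]
eef_rot: [-0.001, 0.824, -0.567, 0.0]
wrist_force: [1.0, 0.0, 0.2]
gripper_width: -0.0001
```

```bash
python3 st.py w12; python3 - <<'E'
from m import *
from bench import arm,cams
s=cams.snapshot("top"); cv2.imwrite("pics/t12.png",cv2.resize(s["pixels"][140:290,160:310,::-1],(600,600),interpolation=cv2.INTER_CUBIC))
try: meas(s)
except Exception as e: print(e)
meas(dict(np.load("last.npz")))
s=cams.snapshot("side")
cv2.imwrite("pics/s12.png",cv2.resize(s["pixels"][100:250,220:420,::-1],(800,600)))
E
```

```text
t 20.15 p [0.4067 0.2043 0.2056] r 0.1447 th 142.64 ywyaw -159.05 [0.99 0.02 0.23] q6 -1.4712373486520816
cap [nan nan nan] capz 0.0916 blue rect ((0.4302991032600403, 0.08253748714923859), (0.06117497757077217, 0.031715694814920425), 19.443849563598633) n 462
pegs 6 axis [0.5213 0.1148] phase 49.32449011099 res mm [ 0.   0.   0.1  0.3 -0.9  0.2 -0.1 -0.2  0.3 -0.2  0.5 -0.2]
brass? [0.4744 0.097 ] -159.1938750454035 0.0501 50
cap ang nan nan
blue ang 199.50653895554348 0.0965
cap [0.4419 0.0919 0.104 ] capz 0.0915 blue rect ((0.4296109080314636, 0.08714187145233154), (0.0605374313890934, 0.02653651125729084), 19.708744049072266) n 1961
pegs 3 axis [0.521  0.1184] phase 49.82065443985864 res mm [-0.7  0.1  0.8  0.9 -0.1 -1. ]
brass? [0.468  0.1002] -161.03901433789852 0.0561 17
brass? [0.4864 0.1071] -161.97332691275207 0.0364 6
cap ang 198.53297831491392 0.0835
blue ang 198.87709498777744 0.0966m.py:8: RuntimeWarning: Mean of empty slice.
  v,u=np.argwhere(red&(z>.095)).mean(0); cap=ray(s,u,v,.104)
  ret = um.true_divide(
```

View pics/w12.png

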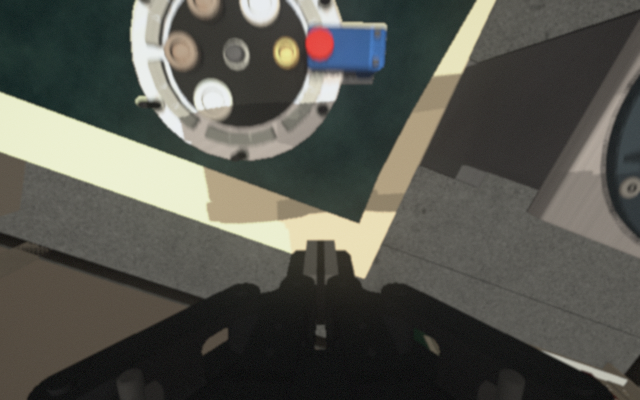

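View pics/s12.png

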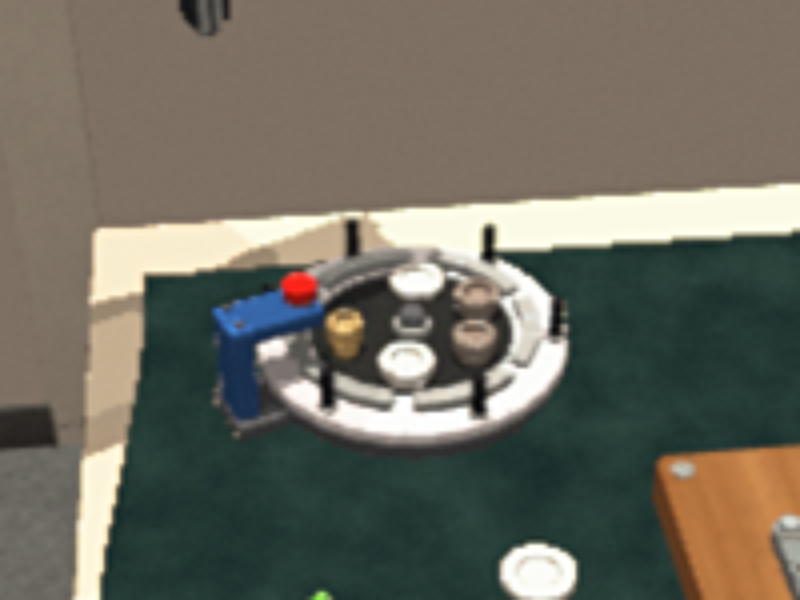

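The side view shows the cap down on the bracket at z ≈ 0.0915, which is about 12 mm of travel. The brass die is upright at the front and the gripper is clear. The arm needs a moment to settle before I hand in.

Call:
{"name": "move_arm", "arguments": {
  "motion": [
    [0,0,0,0,1],
    [0,0,0,0,1],
    [0,0,0,0,1]
  ]
}}

```text
t: 20.6
ee_pos: [0.4077, 0.2014, 0.2044]
eef_rot: [0.0, 0.823, -0.568, -0.0]
wrist_force: [0.9, 0.1, 0.1]
gripper_width: -0.0001
```

```bash
python3 -c "
from bench import arm
print(arm.sign_off())"
```

```text
the job is handed in; nothing more can be done
None
```

The brass die is at the front and the plunger is locked in its slot; I handed the job in at about 20.6 s with no verdict reported.

- **Turning:** I straddled one rim peg with part-open fingers and turned the carousel about 98° counter-clockwise. The wrist force stayed around 4–5 N.
- **Locking:** With the fingers shut, I pressed the red cap down. It moved at about 4–5 N with no sign of landing on the ring. It came up solid at about 12 mm, where I held 14–15 N for roughly 0.4 s, then lifted clear.

**Last checks:**
- The cap sits at z ≈ 0.0915 m, down from 0.104 m.
- The pegs put the brass die's station at 199.3°, against 199.5° for the bracket.
- The brass die stands upright, and the gripper is clear.

**What went wrong or disagreed:**
- **Wrong direction:** While leaving the peg I used the wrong sign and lowered the tool 1 cm instead of raising it. The highest reading I saw was about 7 N. The carousel angle, measured right afterwards, had not changed beyond measurement noise, and the dies in view were in place.
- **Camera scatter:** The wrist and top cameras disagreed by 2–3 mm on the carousel axis. The last brass fixes scattered too (50 and 36–56 mm from the axis, against a nominal 47), because the bracket and cap partly hid the die. Its bearing was still within about 1.5° of the front.
- **Not re-measured:** I did not check the loupe, bottle and tweezers again at the end, but the arm stayed well away from them.

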